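# Pin the guide roller and lock it

## Task

Fit the axle of the leaning guide roller: take the long red-headed pin out of the wooden stand and thread it down through the upper ear, the roller and the lower ear until its collar sits flush on the upper ear. Then push the keeper bar by its yellow tab fully home over the collar so that the pin is locked in. Leave the short blue-headed pin in the stand and the other things on the bench where they are.

Things in the scene. Friction and masses are not known exactly. Their poses are not given: they have to be found in the camera images.
- yoke: Leaning blue yoke of a bolted-down guide-roller bracket. Origin: centre of the upper ear's bore at its mouth (upper face of that ear), 115 mm above the worktop. Its z is the common axis of both bores, up out of the mouth, leaning 30 degrees from vertical, roughly towards the robot; x points away from the robot, up the slope; y level, to the left. Upper ear: z -12 to 0, x -28 to 28, y -31 to 59 mm.
- lower_bore (a point): Centre of the lower ear's bore at its upper face, 62 mm below the yoke's origin along the bore axis; axes as the yoke's. Lower ear 12 mm thick, 56 by 60 mm, free below. Both bores are 13.8 mm wide with 2 mm chamfers.
- roller_mid (a point): Middle of the white grooved roller, 36 mm wide and 34 mm tall, that stands between the ears behind two thin guard rods, already on the bores' axis, its top 15 mm below the upper ear. Its own bore is at least 20 mm wide. It spins freely.
- long_pin: Long pin with the red head, 85-170 g, the roller's axle; upright in the stand at first. Origin at the tip of its shank, z along it towards the head. Steel shank 12 mm thick, 88 mm long, the last 10 mm tapering to 5 mm; collar 34 mm wide, 4 mm thick (z 88 to 92 mm); red round head 16 mm thick, 40 mm tall (z 92 to 132 mm).
- long_pin_head (a point): Point on the long pin's axis in its red head, the place to grasp: 28 mm above the collar's underside, 16 mm below the head's top. Axes as the pin's.
- long_pin_collar (a point): Centre of the underside of the long pin's collar, axes as the pin's. With the pin fully home it coincides with the yoke's origin.
- long_pin_tip (a point): Tip of the long pin's shank, 88 mm below the collar's underside.
- short_pin_head (a point): Short pin with the blue head (wrong one, shank only 46 mm long), otherwise like the long pin, standing beside it; the point is 28 mm above its collar's underside. It stays in the stand.
- stand: Open plywood stand with four wooden posts, fixed, 60 mm (x) by 140 mm (y), top face 100 mm above the worktop, origin in the centre of its underside. Two 15 mm holes through its 8 mm top at y = -35 and +35 mm; a pin hangs in each, collar on the top face; either pin may be in either hole.
- keeper (a joint): Angle of the steel keeper bar over the upper ear, rad: 0 = home against its stop, across the front edge of a seated pin's collar; up to 1.6 = open. At angle a its tab is at x = -17 - 72 sin a, y = 42 - 72 cos a mm in the yoke's frame. It stays where it is left. Bar 12 mm wide, 4 mm thick, its underside 7 mm above the ear, so it passes only over a fully seated collar.
- keeper_tab (a point): Middle of the yellow upright round tab (12 mm thick, 28 mm tall, parallel to the bores' axis) near the free end of the keeper bar, 72 mm from its pivot, 25 mm above the upper ear's face. Pushing its side with about 1 N swings the keeper. Home it is at x -17, y -30 mm in the yoke's frame.
- keeper_pivot (a point): Point on the keeper's pivot axis (parallel to the bores' axis) at the height of the tab's middle: x -17, y +42, z +25 mm in the yoke's frame.
- tape: Bystander: roll of masking tape lying flat, 104 mm across, 25 high; loose. Origin in the centre of its underside.
- tin: Bystander: round white metal wax tin with a lid, 69 mm across, 26 high; loose. Origin in the centre of its underside.
- cup: Bystander: cream plastic cup, 56 mm across, 47 high; loose. Origin in the centre of its underside.
- block: Bystander: brown sanding block, 57x96x32 mm; loose. Origin in the centre of its underside.
- beaker: Bystander: plain steel beaker, 50 mm across, 77 high; loose. Origin in the centre of its underside.
Things that resemble listed ones, but are neither listed nor needed, are in the scene too. What is shaped like the long_pin but orange or pink is not meant.

How it is judged:
By the outcome, as a careful person would: the job done as asked, in the order asked, and still so for the second after the job is handed in, with the robot touching nothing.
It also fails if it takes over 58 s, if anything falls off the work surface, if the arm or the gripper's body presses on something with over 40 N, if the wrist force passes 120 N, or if a joint passes its speed limit or range.

## Robot

A 6-joint arm with a two-finger parallel gripper is mounted at the origin on a cart in front of the work surface, level with it; the furniture and walls round the work are solid. World frame = base frame: x ahead of the robot, y to its left, z up, the work surface at z = 0. Lengths are in m, angles in rad, forces in N, time in s.
With the tool pointing down it reaches from about 0.35 to 0.775 m from the base axis. Payload 7.3 kg.
Tool frame: the origin (TCP) lies between the finger pads; the fingertips stand 8 mm ahead of it and the grasp point (between the pads) lies 11 mm behind it (robot.nose_length is the distance from the TCP to the fingertips, in m); z points along the fingers, y is the line along which they close (so a half turn about z gives the same grasp; the last joint's range is limited). The gripper opens to 92 mm and grips with 3 to 60 N. Pads are 19 mm wide; open, the fingers measure 130 mm over their backs; the gripper's body (75 mm by 190 mm) begins 47 mm behind the grasp point.
Start: joints at [1.135, 0.342, 1.524, -0, 1.275, -0.146], TCP at [0.15, 0.503, 0.235] pointing down, gripper open.
Joint ranges: [-2.53, 2.53], [-0.77, 2.02], [0.04, 2.7], [-1, 4.14], [0.28, 2.66], [-3.11, 3.11]. Speed limits (rad/s): [2.57, 2.57, 3.14, 3.14, 3.14, 3.14].

## Interface

Orientations are given as [roll, pitch, yaw] about the fixed x, y, z axes, in that order (R = Rz(yaw) Ry(pitch) Rx(roll)).
In Python, from cell import robot gives the robot as it stands. The module is installed in compiled form; this text tells all that it offers.
- The arm moves only by the shell command python3 -m jog 'ROWS' [FORCE]. ROWS is JSON, a list that holds one entry, the list of rows, each a list of 5 numbers: the gripper's target within -1 to 1 (fully open at 1, half-way at 0, shut at -1), then the shift along the tool's x, y, z in m, then the turn about the tool's z in rad. A call has 1 to 5 rows; each row is the pose to reach, as a shift and turn from the pose commanded when the call began, along the tool's axes at that moment; what a row does not reach only later rows make up. A row lasts 1/12 s, in which the tool goes at most 41.7 mm and 7.16 degrees, less where a joint would pass 70% of its speed; a pose out of reach is approached as far as the arm can. A call with a gripper value outside its range is refused whole. The fingers move at their own pace and stop on an object; FORCE is the grip in N (left out, the last holds). Time passes only in rows, so rows that repeat a pose let the fingers close. It gives the time, the measured TCP pose, the force, the opening and the grip force at its end, in the units of the state.
- robot.observe(): the state, without advancing time (a new reading comes with each control period).
- robot.read_camera(name): name is "scene" or "side" or "wrist"; returns the picture (400x640x3 uint8, red, green, blue); there is no depth.
- robot.camera_model(name): a dict with "camera_matrix" (3x3 intrinsics, pixels), "position" and "attitude" of the camera in the world; the wrist camera has in their place "mount" (4x4, takes a point from camera to tool coordinates, whose origin is the TCP and whose axes are the flange's). Camera axes: x right, y down, z forward; pixel columns grow to the right and rows downward; lengths in m; the calibration is good to about 2 mm. A picture is of the moment at which its call begins: read the wrist's pose just before it. camera_model takes no time and is no camera call.
- robot.hand_in(): hands the job in; it is judged then, once.
The state is a dict: "time": time; "qpos": joint angles; "qvel": joint speeds; "joint_efforts": joint torques, N m; "tool_pos": TCP position; "tool_rot": TCP orientation; "contact_force": force on the tool from outside, world axes, zero at the start; "torque": the same for the moment, N m; "opening": finger opening in m; "grip_force": force on a finger pad.
Only numpy, scipy, OpenCV 4.12 (cv2) and the standard library are available. Lean on these libraries where they do the work, as an engineer would, in place of code of your own. Each camera call takes 0.05 s, during which the arm holds its last target. There are 200 camera calls.

## Working session

There is one attempt and no reset: what is moved stays moved. The work goes in short steps, Python scripts to look and compute and a shell command to move; the robot and the scene stay as the last step left them, time stands still between calls to the robot, and variables do not carry over. Pictures are saved under pics/ and viewed, at most 10 in all, crops included, and the job is handed in when it is done.

```bash
mkdir -p pics
cat > h.py <<'E'
import numpy as np, cv2
from cell import robot
from scipy.spatial.transform import Rotation as Ro
def cam(n):
    m=robot.camera_model(n); K=np.array(m["camera_matrix"])
    if n=="wrist":
        s=robot.observe(); T=np.eye(4); T[:3,:3]=Ro.from_euler('xyz',s["tool_rot"]).as_matrix(); T[:3,3]=s["tool_pos"]
        M=T@np.array(m["mount"]); return K,M[:3,:3],M[:3,3]
    a=np.array(m["attitude"]); R=a if a.shape==(3,3) else Ro.from_euler('xyz',a).as_matrix()
    return K,R,np.array(m["position"])
def ray(c,uv):
    K,R,p=c; d=R@np.linalg.solve(K,[uv[0],uv[1],1.]); return p,d/np.linalg.norm(d)
def onplane(c,uv,z):
    p,d=ray(c,uv); return p+d*(z-p[2])/d[2]
def cross(r1,r2):
    (p,d),(q,e)=r1,r2
    t=np.linalg.lstsq(np.c_[d,-e],q-p,rcond=None)[0]; a=p+d*t[0]; b=q+e*t[1]
    return (a+b)/2,np.linalg.norm(a-b)
def proj(c,X):
    K,R,p=c; v=K@(R.T@(np.array(X)-p)); return v[:2]/v[2]
def shot(n,f):
    c=cam(n); im=robot.read_camera(n); cv2.imwrite(f"pics/{f}.png",im[:,:,::-1]); return c,im
E
python3 - <<'E'
from h import *
for n in("scene","side"):
    c,im=shot(n,n+"0"); print(n,c[2].round(3),c[1].round(2).tolist(),robot.camera_model(n)["attitude"])
print(robot.camera_model("wrist"),robot.observe())
E
```

```text
scene [ 0.15  -0.688  1.016] [[0.87, -0.38, 0.31], [-0.49, -0.66, 0.57], [-0.01, -0.65, -0.76]] [-2.42853508  0.01110892 -0.51293678]
side [0.321 1.064 0.768] [[-0.98, -0.1, 0.17], [-0.2, 0.51, -0.83], [0.0, -0.85, -0.52]] [-2.12225296e+00 -5.61305425e-04 -2.94080244e+00]
{'camera_matrix': array([[325.04509786,   0.        , 318.06356122],
       [  0.        , 325.04509786, 203.75690705],
       [  0.        ,   0.        ,   1.        ]]), 'mount': array([[-7.19245087e-04, -9.65474691e-01, -2.60495880e-01,
         6.92990138e-02],
       [ 9.99999396e-01, -4.77888808e-04, -9.89862502e-04,
         2.89627576e-04],
       [ 8.31199128e-04, -2.60496434e-01,  9.65474452e-01,
        -1.50222096e-01],
       [ 0.00000000e+00,  0.00000000e+00,  0.00000000e+00,
         1.00000000e+00]])} {'time': 0.1, 'qpos': array([ 1.13499925e+00,  3.42595573e-01,  1.52488693e+00, -2.89464743e-05,
        1.27535756e+00, -1.45987367e-01]), 'qvel': array([ 0.00055468, -0.00132682, -0.00372913,  0.00117873, -0.00050788,
       -0.00051231]), 'joint_efforts': array([ 3.27823000e-03, -4.31999052e+01, -2.44696695e+01,  7.23144226e-02,
        5.26514417e-02, -4.58274690e-05]), 'tool_pos': array([0.14987095, 0.50281415, 0.23415633]), 'tool_rot': array([-3.14035449e+00, -1.54071819e-04,  2.85179129e+00]), 'contact_force': array([ 0.08636231, -0.17242825,  0.22862607]), 'torque': array([ 0.02079051, -0.00321175,  0.01263271]), 'grip_force': 0.0, 'opening': 0.09181497994502875}
```

View pics/scene0.png

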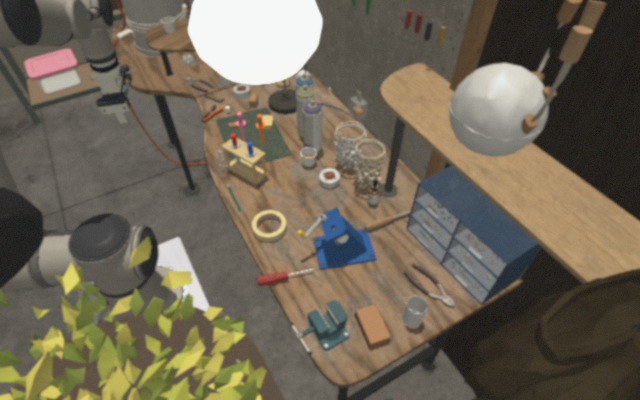

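View pics/side0.png

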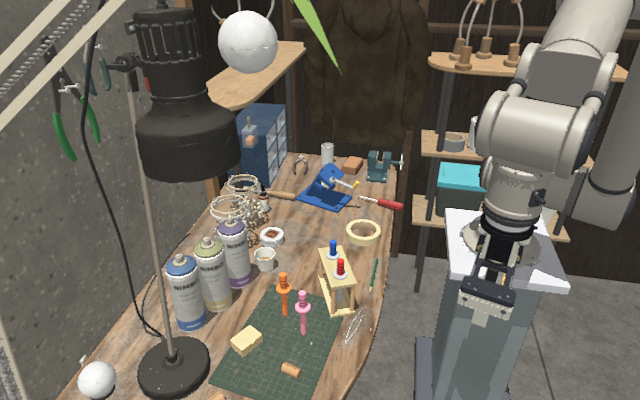

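Scene view: stand with red head near (235,137) and blue near (250,149), blue yoke near (340,238). Side view: red head (341,267), blue (333,248), yoke (328,185), yellow tab (355,183), with orange and pink decoys at (284,283) and (303,300).

```bash
cat > m1.py <<'E'
from h import *
ims={n:cv2.imread(f"pics/{n}0.png") for n in("scene","side")}; C={n:cam(n) for n in ims}
def blob(n,box,lo,hi):
    x0,y0,x1,y1=box; h=cv2.cvtColor(ims[n],cv2.COLOR_BGR2HSV)[y0:y1,x0:x1]
    m=cv2.inRange(h,lo,hi)
    k,l,s,c=cv2.connectedComponentsWithStats(m); i=1+np.argmax(s[1:,4]); print(n,(c[i]+[x0,y0]).round(1),s[i].tolist()); return c[i]+[x0,y0]
red=((0,150,60),(7,255,255)); blu=((108,150,50),(125,255,255)); yel=((20,110,120),(34,255,255))
for nm,a,b,col in(("red",(225,125,245,150),(325,255,355,280),red),("blue",(242,138,260,160),(322,235,345,260),blu),("tab",(293,223,312,240),(346,174,366,192),yel)):
    r1=ray(C["scene"],blob("scene",a,*col)); r2=ray(C["side"],blob("side",b,*col))
    X,g=cross(r1,r2); print(nm,X.round(4),round(g,4))
A=cv2.resize(ims["scene"][195:275,270:390],None,fx=5,fy=5,interpolation=2); B=cv2.resize(ims["side"][155:220,290:375],None,fx=5,fy=5,interpolation=2)
B=cv2.copyMakeBorder(B,0,0,0,600-B.shape[1],0) if B.shape[1]<600 else B
cv2.imwrite("pics/yoke.png",cv2.resize(np.vstack([A,B]),None,fx=.8,fy=.8))
E
python3 m1.py
```

```text
scene [233.1 137. ] [6, 9, 5, 10, 27]
side [340.2 266.2] [13, 4, 6, 16, 86]
red [0.4226 0.3442 0.1291] 0.0007
scene [249.5 144.5] [7, 5, 2, 4, 8]
side [333.  247.4] [8, 5, 6, 16, 77]
blue [0.4519 0.2825 0.1305] 0.004
scene [300.8 233.2] [4, 7, 8, 8, 42]
side [355.4 183.8] [7, 6, 7, 9, 32]
tab [ 0.4417 -0.0825  0.0983] 0.0017
```

View pics/yoke.png

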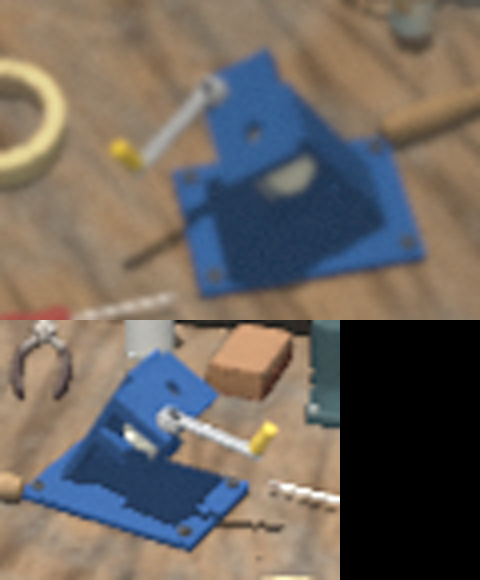

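Crop: the bore shows at scene (333.2,227.5) / side (333.2,171.5), the keeper pivot at scene (323,217.5) / side (333,179.3), and the keeper is wide open.

```bash
cat > m2.py <<'E'
from h import *
C={n:cam(n) for n in("scene","side")}
b=cross(ray(C["scene"],(333.2,227.5)),ray(C["side"],(333.2,171.5))); p=cross(ray(C["scene"],(323,217.5)),ray(C["side"],(333,179.3)))
print("bore",b,onplane(C["scene"],(333.2,227.5),.115),onplane(C["side"],(333.2,171.5),.115)); print("pivot",p)
d=p[0]-b[0]; 
# predicted direction bore->pivot (z~12) for yaw psi
for psi in np.deg2rad([-30,-20,-10,0,10,20,30]):
    R=Ro.from_euler('z',psi).as_matrix()@Ro.from_euler('y',-30,degrees=True).as_matrix()
    f=lambda v:b[0]+R@np.array(v)/1000
    print(np.rad2deg(psi).round(), f([-17,42,12]).round(3), f([-89,42,25]).round(3), f([-28,-31,0]).round(3))
E
python3 m2.py
```

```text
bore (array([ 0.52058305, -0.11996089,  0.11424796]), np.float64(0.00010561735743246636)) [ 0.5202166  -0.12044423  0.115     ] [ 0.52040813 -0.1186344   0.115     ]
pivot (array([ 0.51409903, -0.07494144,  0.11147785]), np.float64(0.0018848169710072263))
-30.0 [ 0.524 -0.073  0.116] [ 0.464 -0.039  0.091] [ 0.484 -0.135  0.1  ]
-20.0 [ 0.515 -0.073  0.116] [ 0.451 -0.05   0.091] [ 0.487 -0.141  0.1  ]
-10.0 [ 0.507 -0.075  0.116] [ 0.44  -0.063  0.091] [ 0.491 -0.146  0.1  ]
0.0 [ 0.5   -0.078  0.116] [ 0.431 -0.078  0.091] [ 0.496 -0.151  0.1  ]
10.0 [ 0.493 -0.082  0.116] [ 0.425 -0.094  0.091] [ 0.502 -0.155  0.1  ]
20.0 [ 0.487 -0.088  0.116] [ 0.422 -0.111  0.091] [ 0.508 -0.157  0.1  ]
30.0 [ 0.482 -0.094  0.116] [ 0.422 -0.128  0.091] [ 0.515 -0.159  0.1  ]
```

```bash
cat >> h.py <<'E'
def go(target,yaw=None):
    s=robot.observe(); R=Ro.from_euler('xyz',s["tool_rot"]).as_matrix()
    print("shift",(R.T@(np.array(target)-s["tool_pos"])).round(4),"yaw",s["tool_rot"][2].round(4),"turn",None if yaw is None else round((s["tool_rot"][2]-yaw+np.pi)%(2*np.pi)-np.pi,4))
E
python3 - <<'E'
from h import *
C=cam("side"); print("lampbase",onplane(C,(172,368),0), "stem ->shade bottom",onplane(C,(172,368),0))
c=cam("side"); p=onplane(c,(172,368),0)
for z in(.2,.3,.4,.5,.6): print(z,proj(c,[p[0],p[1],z]).round())
for t in (0.4226,.3442,.2),(0.4226,.3442,.117): go(t)
E
```

```text
lampbase [0.73472969 0.58091951 0.        ] stem ->shade bottom [0.73472969 0.58091951 0.        ]
0.2 [152. 299.]
0.3 [140. 256.]
0.4 [125. 207.]
0.5 [109. 150.]
0.6 [89. 82.]
shift [-0.3067 -0.074   0.0342] yaw 2.8518 turn None
shift [-0.3067 -0.0739  0.1172] yaw 2.8518 turn None
```

```bash
python3 -m jog '[[[0,-0.04,-0.01,0,0],[0,-0.08,-0.02,0,0],[0,-0.12,-0.03,0,0],[0,-0.16,-0.04,0,0],[0,-0.2,-0.05,0,0]]]' 25; python3 -m jog '[[[0,-0.04,-0.01,0,0],[0,-0.08,-0.02,0.01,0],[0,-0.107,-0.024,0.034,0],[0,-0.107,-0.024,0.034,0],[0,-0.107,-0.024,0.034,0]]]'
python3 - <<'E'
from h import *
c,im=shot("wrist","w1"); go((0.4226,.3442,.117))
print(proj(c,(0.4226,.3442,.144)),proj(c,(0.4519,0.2825,.144)))
E
```

```text
time: 0.52
tool_pos: [0.3285, 0.3968, 0.2345]
tool_rot: [-3.141, -0.0, 2.852]
contact_force: [-0.2, 1.1, -0.0]
opening: 0.0632
grip_force: 0.0
time: 0.93
tool_pos: [0.4234, 0.343, 0.1989]
tool_rot: [-3.139, -0.003, 2.849]
contact_force: [0.1, 0.1, -0.6]
opening: 0.046
grip_force: 0.0
shift [0.0001 0.0001 0.083 ] yaw 2.8505 turn None
[319.55290246 222.6526629 ] [247.31759899 284.86938426]
```

View pics/w1.png

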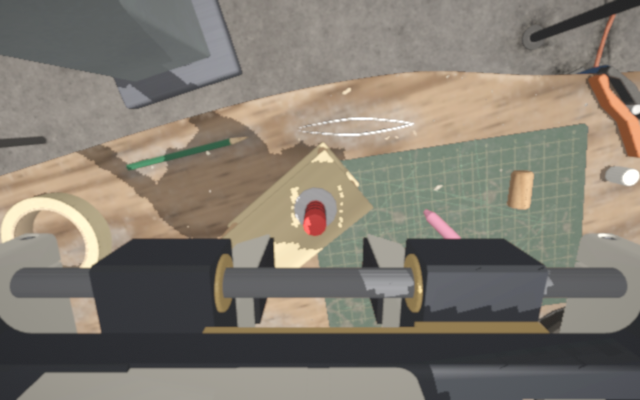

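Wrist view: red head centred about x=315, rows ~203–240, between the open fingers; hole plate beneath.

Run:
```python
from h import *
im=cv2.imread("pics/w1.png"); c=cam("wrist"); h=cv2.cvtColor(im,cv2.COLOR_BGR2HSV)
m=cv2.inRange(h,(0,140,60),(8,255,255))|cv2.inRange(h,(172,140,60),(180,255,255)); m[:150]=0;m[260:]=0;m[:,:280]=0;m[:,350:]=0
ys,xs=np.nonzero(m); print(xs.min(),xs.max(),ys.min(),ys.max(),xs.mean(),ys.mean())
X=np.array([.4226,.3442,0])
for P in((.4226,.3442),(.4226-.003,.3442-.003)):
  pts=np.array([proj(c,(P[0]+.008*np.cos(a),P[1]+.008*np.sin(a),z)) for a in np.arange(0,6.28,.2) for z in(.104,.144)]); print(P,pts.min(0),pts.max(0))
```

```text
304 325 202 235 314.72790294627384 218.8093587521664
(0.4226, 0.3442) [306.14456668 197.28848832] [330.05258522 234.52861581]
(0.4196, 0.3412) [300.50863767 194.77995159] [324.47773754 231.71164253]
```

```bash
python3 -m jog '[[[0,-0.001,-0.002,0.03,0],[0,-0.001,-0.002,0.06,0],[0,-0.001,-0.002,0.083,0],[0,-0.001,-0.002,0.083,0],[-1,-0.001,-0.002,0.083,0]]]' 25; python3 -m jog '[[[-1,0,0,0,0],[-1,0,0,0,0],[-1,0,0,0,0],[-1,0,0,0,0]]]'
```

```text
time: 1.4
tool_pos: [0.4224, 0.3431, 0.1181]
tool_rot: [-3.141, -0.001, 2.854]
contact_force: [0.3, 0.6, -0.0]
opening: 0.0426
grip_force: 0.0
time: 1.73
tool_pos: [0.4238, 0.3426, 0.1191]
tool_rot: [3.14, 0.002, 2.852]
contact_force: [-0.4, -1.8, 2.7]
opening: 0.0169
grip_force: 1.8
```

```bash
python3 -m jog '[[[-1,0,0,0,0],[-1,0,0,0,0],[-1,0,0,-0.02,0],[-1,0,0,-0.05,0],[-1,0,0,-0.08,0]]]'; python3 -m jog '[[[-1,0,0,-0.04,0],[-1,0,0,-0.065,0],[-1,0,0,-0.065,0],[-1,0,0,-0.065,0]]]'
python3 - <<'E'
from h import *
psi=np.deg2rad(-18); s=robot.observe(); print(s["grip_force"],s["opening"])
go((0.49,-0.112,.27),np.pi/2+np.pi/2+psi)
E
```

```text
time: 2.15
tool_pos: [0.4229, 0.3419, 0.1982]
tool_rot: [-3.14, -0.002, 2.852]
contact_force: [0.4, 0.2, -1.5]
opening: 0.0156
grip_force: 25.0
time: 2.48
tool_pos: [0.4239, 0.3426, 0.2643]
tool_rot: [3.139, 0.002, 2.852]
contact_force: [-1.2, -1.0, -2.2]
opening: 0.0151
grip_force: 25.0
24.998406171798706 0.01514524757682533
shift [-0.1933 -0.4167 -0.0065] yaw 2.8517 turn 0.0242
```

```bash
python3 -m jog '[[[-1,-0.02,-0.03,-0.02,0],[-1,-0.04,-0.07,-0.02,0],[-1,-0.06,-0.11,-0.02,0],[-1,-0.08,-0.15,-0.02,0],[-1,-0.1,-0.19,-0.02,0]]]'; python3 -m jog '[[[-1,-0.02,-0.04,0,0],[-1,-0.04,-0.08,0,0.01],[-1,-0.045,-0.12,0,0.02],[-1,-0.048,-0.16,0,0.024],[-1,-0.048,-0.2,0,0.024]]]';python3 -m jog '[[[-1,0,-0.015,0,0],[-1,0,-0.015,0,0],[-1,0,-0.015,0,0],[-1,0,-0.015,0,0]]]'
python3 - <<'E'
from h import *
c,im=shot("wrist","w2"); 
b=np.array([0.5206,-0.120,0.115])
R=Ro.from_euler('z',-18,degrees=True).as_matrix()@Ro.from_euler('y',-30,degrees=True).as_matrix()
for v in([0,0,0],[28,59,0],[28,-31,0],[-28,-31,0],[-28,59,0],[-17,42,11]): print(v,proj(c,b+R@np.array(v)/1000).round(1))
print(proj(c,(0.4417,-0.0825,0.0983)))
E
```

```text
time: 2.9
tool_pos: [0.462, 0.1418, 0.281]
tool_rot: [-3.14, -0.003, 2.852]
contact_force: [1.5, 0.2, -0.6]
opening: 0.0154
grip_force: 25.0
time: 3.32
tool_pos: [0.451, -0.0624, 0.2808]
tool_rot: [3.141, -0.003, 2.827]
contact_force: [0.9, -0.6, -0.5]
opening: 0.0154
grip_force: 25.0
time: 3.65
tool_pos: [0.4472, -0.0741, 0.2818]
tool_rot: [3.141, -0.002, 2.828]
contact_force: [-0.2, 0.3, -0.8]
opening: 0.0151
grip_force: 25.0
[0, 0, 0] [298.2 265.5]
[28, 59, 0] [354.4 292.8]
[28, -31, 0] [268.1 292.8]
[-28, -31, 0] [270.1 239.4]
[-28, 59, 0] [352.9 239.4]
[-17, 42, 11] [338.1 248.2]
[308.6512216  182.45816201]
```

View pics/w2.png

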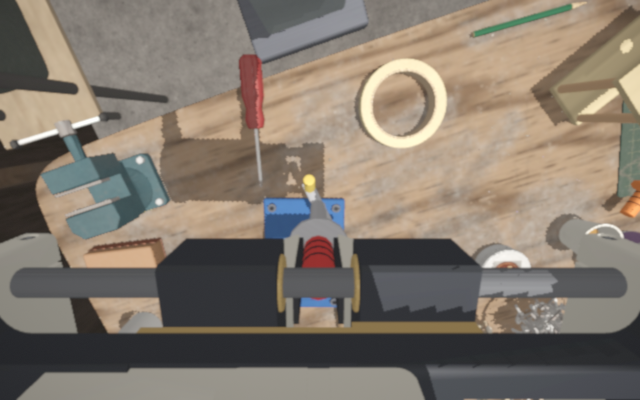

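Wrist view: base plate's front edge (264,199)–(344,198) is parallel to the tool, so yaw ≈ -18°; yellow tab at (310,182) as predicted; ear hidden under the gripper. I look from beyond it.

```bash
python3 -m jog '[[[-1,-0.04,0,0,0],[-1,-0.08,0,0,0],[-1,-0.12,0,0,0],[-1,-0.145,-0.02,0,0],[-1,-0.145,-0.02,0,0]]]';python3 -m jog '[[[-1,0,0,0,0],[-1,0,0,0,0],[-1,0,0,0,0]]]'
python3 - <<'E'
from h import *
c,im=shot("wrist","w3"); np.savez("w3.npz",K=c[0],R=c[1],p=c[2])
b=np.array([0.5206,-0.120,0.115])
R=Ro.from_euler('z',-18,degrees=True).as_matrix()@Ro.from_euler('y',-30,degrees=True).as_matrix()
for v in([0,0,0],[28,59,0],[28,-31,0],[-28,-31,0],[-28,59,0],[-17,42,11]): print(v,proj(c,b+R@np.array(v)/1000).round(1))
u,v=proj(c,b).astype(int); x0,y0=max(u-80,0),max(v-75,0); cv2.imwrite("pics/w3c.png",cv2.resize(im[y0:y0+150,x0:x0+200,::-1],None,fx=4,fy=4,interpolation=2)); print(x0,y0)
E
```

```text
time: 4.12
tool_pos: [0.5824, -0.1405, 0.2804]
tool_rot: [-3.14, -0.0, 2.829]
contact_force: [-1.5, -0.0, -1.7]
opening: 0.0153
grip_force: 25.0
time: 4.37
tool_pos: [0.5788, -0.1371, 0.2827]
tool_rot: [3.141, -0.001, 2.829]
contact_force: [-0.1, 0.3, -1.3]
opening: 0.0156
grip_force: 25.0
[0, 0, 0] [316.3 125.6]
[28, 59, 0] [379.7 152.9]
[28, -31, 0] [282.8 152.8]
[-28, -31, 0] [284.5  99.6]
[-28, 59, 0] [376.9  99.7]
[-17, 42, 11] [361.3 103.4]
236 50
```

View pics/w3c.png

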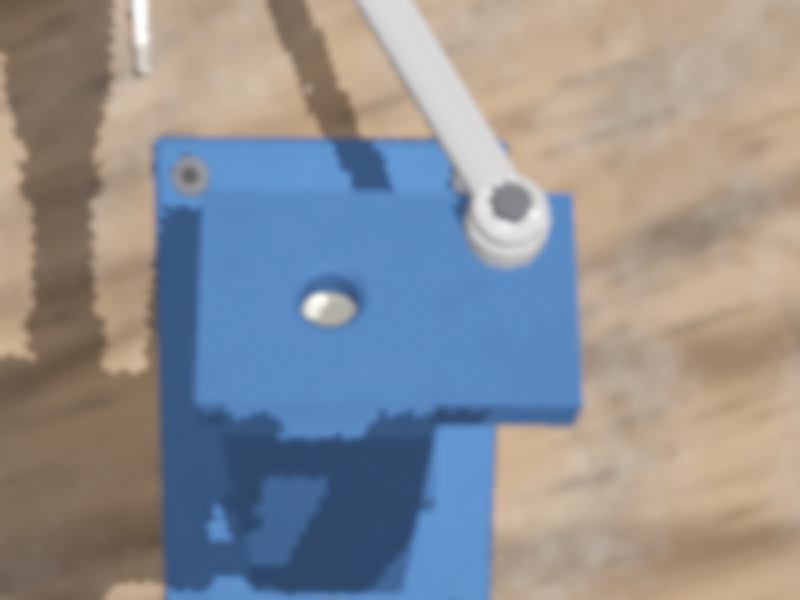

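Ear corners at image (285.5,98), (379,98), (381,151), (285,151); bore at ≈(318.8,125): bore agrees within ~2 mm, and the ear is square with the tool (yaw -17.9°). Bore ≈ (0.5204,-0.1189,0.115).

Run:
```python
from h import *
go((.5209,-.1190,.233),np.deg2rad(162.1))
```

```text
shift [ 0.0607 -0.0004  0.0501] yaw 2.8293 turn 0.0001
```

```bash
python3 -m jog '[[[-1,0.03,0,0.01,0],[-1,0.06,0,0.03,0],[-1,0.061,0,0.05,0],[-1,0.061,0,0.05,0],[-1,0.061,0,0.05,0]]]'
python3 - <<'E'
from h import *
b=np.array([.5204,-.1189,.115]); s=robot.observe(); print(s["tool_pos"])
t=s["tool_pos"]; O=[]
for n in("scene","side"):
    c,im=shot(n,n+"2"); im=im[:,:,::-1]
    u,v=proj(c,b).astype(int); x0,y0=u-40,v-55
    O.append(cv2.resize(im[y0:y0+75,x0:x0+80],None,fx=5,fy=5,interpolation=2))
    print(n,"off",x0,y0,"bore",(proj(c,b)-[x0,y0])*5,"exp tip",(proj(c,t-[0,0,.106])-[x0,y0])*5,"exp collar",(proj(c,t-[0,0,.018])-[x0,y0])*5)
cv2.imwrite("pics/two.png",np.hstack(O))
E
```

```text
time: 4.83
tool_pos: [0.521, -0.1193, 0.2334]
tool_rot: [3.141, 0.0, 2.828]
contact_force: [0.7, -0.4, -0.3]
opening: 0.0153
grip_force: 25.0
[ 0.52099371 -0.11927001  0.23337557]
scene off 292 172 bore [204.80621214 275.37405088] exp tip [206.69834329 261.46579097] exp collar [211.22801497 155.11761628]
side off 293 116 bore [201.08411592 277.30882732] exp tip [200.58369774 260.06946956] exp collar [202.81917603 135.19833199]
```

View pics/two.png

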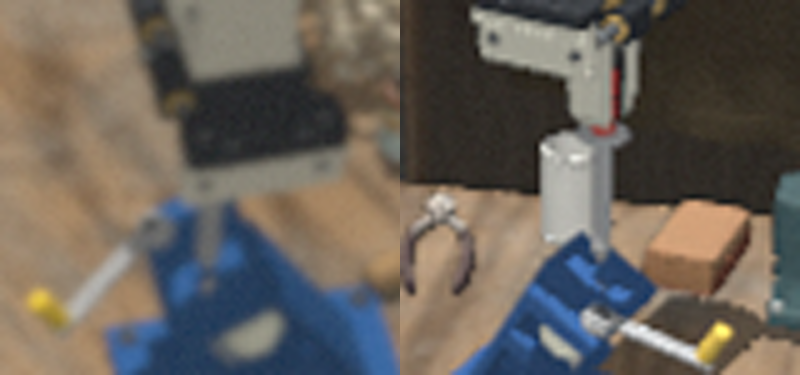

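Side crop: shank at x≈202, tip ≈(200,262) right above the bore, as predicted; scene crop agrees (tip above the dark hole near (207,285)). Descend.

```bash
python3 -m jog '[[[-1,0,0,0.006,0],[-1,0,0,0.012,0],[-1,0,0,0.015,0],[-1,0,0,0.015,0]]]' 20; python3 -m jog '[[[-1,0,0,0.002,0],[-1,0,0,0.004,0],[-1,0,0,0.004,0]]]'
```

```text
time: 5.27
tool_pos: [0.521, -0.1197, 0.2171]
tool_rot: [3.141, -0.001, 2.828]
contact_force: [-0.8, 0.3, -2.2]
opening: 0.0155
grip_force: 20.0
time: 5.52
tool_pos: [0.5207, -0.1195, 0.213]
tool_rot: [3.141, -0.002, 2.828]
contact_force: [-1.5, 1.0, -2.2]
opening: 0.0151
grip_force: 20.0
```

```bash
python3 -m jog '[[[-1,0.007,0,0.001,0],[-1,0.0137,0,0.002,0],[-1,0.020,0,0.004,0],[-1,0.027,0,0.006,0],[-1,0.027,0,0.006,0]]]'; python3 -m jog '[[[-1,0.007,0,0.003,0],[-1,0.013,0,0.006,0],[-1,0.019,0,0.010,0],[-1,0.025,0,0.014,0],[-1,0.025,0,0.014,0]]]'
```

```text
time: 5.93
tool_pos: [0.4944, -0.1109, 0.2079]
tool_rot: [3.141, 0.0, 2.828]
contact_force: [2.1, -0.2, 1.6]
opening: 0.0158
grip_force: 20.0
time: 6.35
tool_pos: [0.4699, -0.103, 0.1925]
tool_rot: [3.141, -0.003, 2.828]
contact_force: [1.9, 0.7, -1.1]
opening: 0.0153
grip_force: 20.0
```

```bash
python3 -m jog '[[[-1,-0.003,0,0.005,0],[-1,-0.006,0,0.010,0],[-1,-0.008,0,0.014,0],[-1,-0.010,0,0.0175,0],[-1,-0.010,0,0.0175,0]]]'; python3 -m jog '[[[-1,-0.003,0,0.005,0],[-1,-0.006,0,0.010,0],[-1,-0.009,0,0.0156,0],[-1,-0.012,0,0.0208,0],[-1,-0.012,0,0.0208,0]]]'
```

```text
time: 6.77
tool_pos: [0.4811, -0.1068, 0.1748]
tool_rot: [3.141, -0.002, 2.828]
contact_force: [0.4, 1.1, -1.5]
opening: 0.0154
grip_force: 20.0
time: 7.18
tool_pos: [0.4925, -0.1103, 0.1539]
tool_rot: [3.141, -0.002, 2.828]
contact_force: [-0.5, 2.2, -4.2]
opening: 0.0154
grip_force: 20.0
```

```bash
python3 -m jog '[[[-1,-0.002,0,0.0035,0],[-1,-0.004,0,0.007,0],[-1,-0.006,0,0.0104,0],[-1,-0.006,0,0.0104,0]]]'; python3 -m jog '[[[-1,-0.002,0,0.0035,0],[-1,-0.004,0,0.007,0],[-1,-0.006,0,0.0104,0],[-1,-0.006,0,0.0104,0]]]'
```

```text
time: 7.52
tool_pos: [0.4978, -0.1119, 0.144]
tool_rot: [3.141, -0.002, 2.828]
contact_force: [-1.0, 4.0, -5.6]
opening: 0.0153
grip_force: 20.0
time: 7.85
tool_pos: [0.5026, -0.1132, 0.1339]
tool_rot: [3.141, -0.004, 2.828]
contact_force: [-5.4, 6.1, -2.9]
opening: 0.0153
grip_force: 20.0
```

```bash
python3 -m jog '[[[-1,0.0005,0.001,0.001,0],[-1,-0.0005,0.001,0.003,0],[-1,-0.0015,0.001,0.005,0],[-1,-0.0015,0.001,0.005,0]]]'; python3 -m jog '[[[-1,-0.0005,0,0.001,0],[-1,-0.001,0,0.002,0],[-1,-0.001,0,0.002,0]]]'
```

```text
time: 8.18
tool_pos: [0.5048, -0.1135, 0.1295]
tool_rot: [-3.141, -0.002, 2.828]
contact_force: [-6.1, 3.1, -0.3]
opening: 0.0153
grip_force: 20.0
time: 8.43
tool_pos: [0.5052, -0.1136, 0.129]
tool_rot: [-3.141, -0.003, 2.828]
contact_force: [-13.5, 5.1, 14.0]
opening: 0.0155
grip_force: 20.0
```

```bash
python3 -m jog '[[[-0.35,0,0,0,0],[-0.35,0,0,0,0],[-0.35,0,0,0,0],[-0.35,0,0,0,0]]]'; python3 -m jog '[[[-0.35,0,0,-0.03,0],[-0.35,0,0,-0.06,0],[-0.35,-0.03,0,-0.08,0],[-0.35,-0.07,0,-0.08,0],[-0.35,-0.075,0,-0.08,0]]]';python3 -m jog '[[[-0.35,0,0,0,0],[-0.35,0,0,0,0]]]'
python3 - <<'E'
from h import *
b=np.array([.5204,-.1189,.115])
c,im=shot("wrist","w4"); im=im[:,:,::-1]
R=Ro.from_euler('z',-17.9,degrees=True).as_matrix()@Ro.from_euler('y',-30,degrees=True).as_matrix()
u,v=proj(c,b).astype(int);x0,y0=u-70,max(v-110,0); print(x0,y0)
for w in([0,0,0],[0,0,4],[0,17,4],[0,-17,4],[17,0,4],[-17,0,4],[0,0,44],[0,0,48],[-17,42,11]): print(w,((proj(c,b+R@np.array(w)/1000)-[x0,y0])*4).round())
O=[cv2.resize(im[y0:y0+140,x0:x0+110],None,fx=4,fy=4,interpolation=2)]
c,im=shot("side","side4"); im=im[:,:,::-1]; u,v=proj(c,b).astype(int);x0,y0=u-25,v-35
print("side");
for w in([0,0,0],[0,0,4],[0,0,44],[0,0,48]): print(w,((proj(c,b+R@np.array(w)/1000)-[x0,y0])*6+[440,0]).round())
O.append(cv2.resize(im[y0:y0+70,x0:x0+60],None,fx=6,fy=6,interpolation=2)); O[1]=cv2.copyMakeBorder(O[1],0,560-O[1].shape[0],0,0,0)
cv2.imwrite("pics/seat.png",np.hstack(O))
E
```

```text
time: 8.77
tool_pos: [0.5074, -0.1145, 0.1278]
tool_rot: [-3.141, 0.002, 2.828]
contact_force: [0.9, -0.4, -0.4]
opening: 0.0294
grip_force: 0.0
time: 9.18
tool_pos: [0.5831, -0.1395, 0.2086]
tool_rot: [-3.141, 0.007, 2.827]
contact_force: [-1.4, -0.1, -1.1]
opening: 0.0299
grip_force: 0.0
time: 9.35
tool_pos: [0.5774, -0.137, 0.2064]
tool_rot: [3.141, -0.002, 2.828]
contact_force: [-0.8, 0.2, 0.1]
opening: 0.0298
grip_force: 0.0
247 19
[0, 0, 0] [282. 444.]
[0, 0, 4] [282. 433.]
[0, 17, 4] [377. 433.]
[0, -17, 4] [186. 433.]
[17, 0, 4] [282. 521.]
[-17, 0, 4] [282. 348.]
[0, 0, 44] [281. 302.]
[0, 0, 48] [281. 286.]
[-17, 42, 11] [519. 326.]
side
[0, 0, 0] [591. 213.]
[0, 0, 4] [595. 208.]
[0, 0, 44] [629. 159.]
[0, 0, 48] [633. 154.]
```

View pics/seat.png

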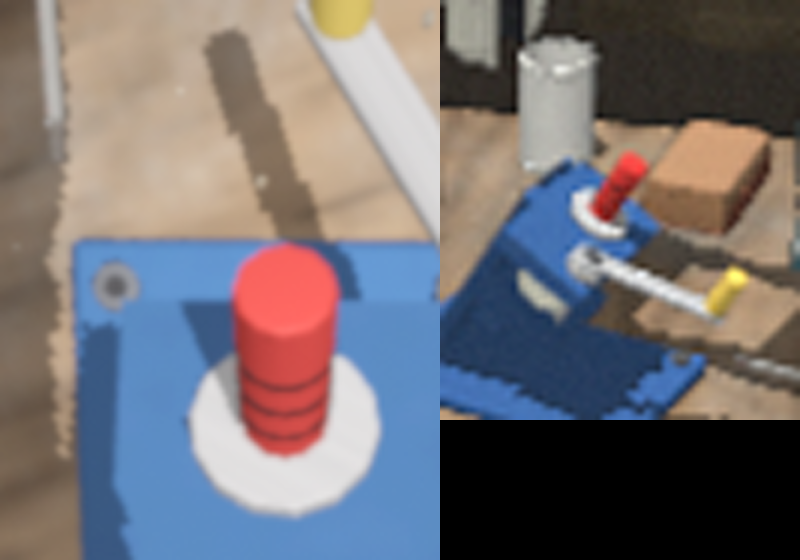

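Collar appears round and centred at crop (286,433), width 190 px as predicted for a flush collar, head leaning along the bore axis; keeper open, tab at side-crop (728,293). Now plan the keeper push.

```bash
cat > k.py <<'E'
from h import *
b=np.array([.5204,-.1189,.115]); R=Ro.from_euler('z',-17.9,degrees=True).as_matrix()@Ro.from_euler('y',-30,degrees=True).as_matrix()
Y=lambda P:(R.T@(np.array(P)-b)*1000)
W=lambda v:b+R@np.array(v,float)/1000
def tab(a,z=25): return np.array([-17-72*np.sin(a),42-72*np.cos(a),z])
E
python3 - <<'E'
from k import *
print("tab yoke",Y((0.4417,-0.0825,0.0983)).round(1))
c,im=cam("wrist"),cv2.imread("pics/w4.png"); h=cv2.cvtColor(im,cv2.COLOR_BGR2HSV); m=cv2.inRange(h,(20,130,110),(34,255,255)); m[100:]=0
k,l,s,ce=cv2.connectedComponentsWithStats(m); i=1+np.argmax(s[1:,4]); print(s[i],ce[i])
for a in(1.0,1.1,1.2,1.3,1.4): print(a,tab(a).round(),W(tab(a)).round(4),proj(c,W(tab(a))).round(1))
E
```

```text
tab yoke [-82.9  10.4  28.6]
[326   0  14  27 303] [331.62376238  12.19141914]
1.0 [-78.   3.  25.] [ 0.4455 -0.0915  0.0979] [321.4  15.5]
1.1 [-81.   9.  25.] [ 0.4445 -0.0846  0.0961] [330.1  11.4]
1.2 [-84.  16.  25.] [ 0.4441 -0.0775  0.0946] [339.1   8.1]
1.3 [-86.  23.  25.] [ 0.4443 -0.0704  0.0935] [348.5   5.5]
1.4 [-88.  30.  25.] [ 0.4452 -0.0633  0.0927] [358.2   3.8]
```

```bash
cat >> k.py <<'E'
def push(a,press=.5):
    E=tab(a)+[-6,0,14]; X=E[0]*.866-E[2]*.5; H=E[0]*.5+E[2]*.866
    hx=Ro.from_euler('z',-17.9,degrees=True).apply([1,0,0]); hy=Ro.from_euler('z',-17.9,degrees=True).apply([0,1,0])
    return b+(hx*(X-9.5+press)+hy*E[1]+np.array([0,0,H-6]))/1000
E
python3 - <<'E'
from k import *
go(push(1.11,-20)); s=robot.observe(); RR=Ro.from_euler('xyz',s["tool_rot"]).as_matrix(); p0=push(1.11)
print("pre",push(1.11,-20))
for a in(1.11,1,.9,.8,.7,.6,.5,.4,.3,.2,.1,0): print(a,(RR.T@(push(a)-p0)*1000).round(1))
E
```

```text
shift [0.1838 0.0094 0.1083] yaw 2.8278 turn None
pre [ 0.40474156 -0.07105109  0.09902885]
1.11 [0. 0. 0.]
1 [-3.4 -6.9 -2. ]
0.9 [ -7.  -12.7  -4.1]
0.8 [-11.1 -18.1  -6.4]
0.7 [-15.7 -23.   -9.1]
0.6 [-20.7 -27.4 -12. ]
0.5 [-26.  -31.1 -15. ]
0.4 [-31.6 -34.3 -18.3]
0.3 [-37.4 -36.7 -21.7]
0.2 [-43.5 -38.5 -25.2]
0.1 [-49.6 -39.6 -28.7]
0 [-55.8 -39.9 -32.4]
```

```bash
python3 -m jog '[[[-1,0.04,0.002,0,0],[-1,0.08,0.004,0,0],[-1,0.12,0.006,0,0],[-1,0.16,0.008,0.01,0],[-1,0.184,0.009,0.04,0]]]'; python3 -m jog '[[[-1,0,0,0.03,0],[-1,0,0,0.05,0],[-1,0,0,0.05,0],[-1,0,0,0.05,0]]]'
python3 - <<'E'
from k import *
go(push(1.11,-20)); go(push(1.11,0))
E
```

```text
time: 9.87
tool_pos: [0.4035, -0.0707, 0.1699]
tool_rot: [-3.141, 0.006, 2.828]
contact_force: [1.6, -0.6, -1.2]
opening: 0.0019
grip_force: 0.0
time: 10.2
tool_pos: [0.4049, -0.0715, 0.1177]
tool_rot: [3.141, -0.002, 2.828]
contact_force: [0.5, -0.4, 0.1]
opening: 0.0005
grip_force: 0.0
shift [0.0002 0.0003 0.0187] yaw 2.8278 turn None
shift [-0.0198  0.0004  0.0186] yaw 2.8278 turn None
```

```bash
python3 -m jog '[[[-1,0,0,0.018,0],[-1,0,0,0.018,0],[-1,-0.01,0,0.018,0],[-1,-0.016,0,0.018,0],[-1,-0.021,0,0.018,0]]]'; python3 -m jog '[[[-1,-0.0035,-0.007,-0.002,0],[-1,-0.007,-0.0125,-0.004,0],[-1,-0.007,-0.0125,-0.004,0]]]'
python3 - <<'E'
from k import *
c,im=shot("side","side5"); u,v=proj(c,W([-40,0,20])).astype(int); x0,y0=u-40,v-35
A=cv2.resize(im[y0:y0+70,x0:x0+80,::-1],None,fx=5,fy=5,interpolation=2)
for a in(1.11,.9,.7): print(a,(proj(c,W(tab(a)))-[x0,y0])*5)
c,im=shot("scene","scene5"); u,v=proj(c,W([-40,0,20])).astype(int); x0,y0=u-40,v-35
B=cv2.resize(im[y0:y0+70,x0:x0+80,::-1],None,fx=5,fy=5,interpolation=2)
for a in(1.11,.9,.7): print(a,(proj(c,W(tab(a)))-[x0,y0])*5+[400,0])
cv2.imwrite("pics/k5.png",np.hstack([A,B])); print(robot.observe()["tool_pos"])
E
```

```text
time: 10.62
tool_pos: [0.4234, -0.0779, 0.1]
tool_rot: [-3.141, -0.008, 2.829]
contact_force: [-21.7, 2.3, 11.3]
opening: 0.0006
grip_force: 9.9
time: 10.87
tool_pos: [0.4271, -0.0931, 0.1041]
tool_rot: [-3.14, -0.005, 2.828]
contact_force: [-9.1, -1.6, 2.5]
opening: 0.0006
grip_force: 4.1
1.11 [249.24636667 221.38006165]
0.9 [248.18605757 204.38406619]
0.7 [243.22005914 187.3279744 ]
1.11 [531.08800638 192.48236005]
0.9 [547.9391844  204.60508225]
0.7 [567.25301388 211.74451777]
[ 0.42712398 -0.09278662  0.10402449]
```

View pics/k5.png

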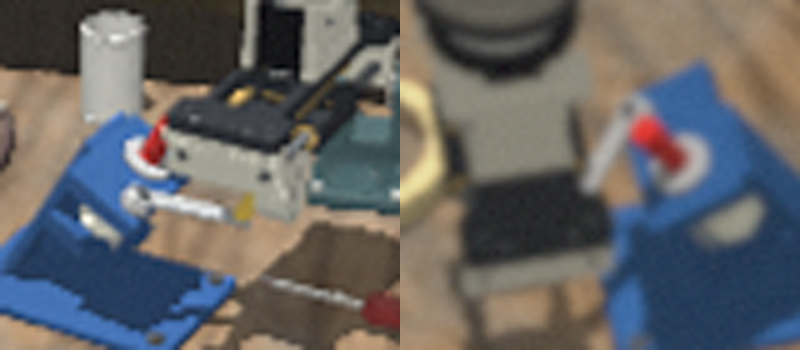

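Keeper is following: tab at side-crop (242,207), i.e. a ≈ 0.9, touched by the finger face. Continue along the arc.

```bash
python3 -m jog '[[[-1,-0.002,-0.005,-0.002,0],[-1,-0.007,-0.010,-0.005,0],[-1,-0.012,-0.0145,-0.008,0],[-1,-0.012,-0.0145,-0.008,0]]]'; python3 -m jog '[[[-1,-0.005,-0.004,-0.003,0],[-1,-0.010,-0.007,-0.006,0],[-1,-0.016,-0.009,-0.009,0],[-1,-0.016,-0.009,-0.009,0]]]'
python3 - <<'E'
from k import *
p=robot.observe()["tool_pos"]
for a in(.5,.4,.3,.1,0): go(push(a))
E
```

```text
time: 11.3
tool_pos: [0.4372, -0.1116, 0.1128]
tool_rot: [-3.141, 0.003, 2.827]
contact_force: [-2.5, -1.9, 2.0]
opening: 0.0005
grip_force: 1.4
time: 11.63
tool_pos: [0.4499, -0.1245, 0.1215]
tool_rot: [-3.141, 0.003, 2.827]
contact_force: [-0.9, -0.6, 0.3]
opening: 0.0005
grip_force: 0.1
shift [0.013  0.0058 0.0075] yaw 2.8275 turn None
shift [0.0074 0.0026 0.0042] yaw 2.8275 turn None
shift [0.0015 0.0002 0.0009] yaw 2.8275 turn None
shift [-0.0107 -0.0026 -0.0061] yaw 2.8275 turn None
shift [-0.017  -0.003  -0.0097] yaw 2.8275 turn None
```

```bash
python3 -m jog '[[[-1,-0.006,-0.001,-0.003,0],[-1,-0.011,-0.0025,-0.006,0],[-1,-0.0145,-0.003,-0.008,0],[-1,-0.0145,-0.003,-0.008,0]]]'; python3 -m jog '[[[-1,-0.001,0,-0.001,0],[-1,-0.002,0,-0.001,0],[-1,-0.002,0,-0.001,0]]]'
```

```text
time: 11.97
tool_pos: [0.4619, -0.1311, 0.1291]
tool_rot: [3.141, 0.002, 2.828]
contact_force: [0.3, 0.2, 0.2]
opening: 0.0008
grip_force: 0.1
time: 12.22
tool_pos: [0.4624, -0.1311, 0.1294]
tool_rot: [3.141, -0.001, 2.828]
contact_force: [-1.4, 1.1, 0.4]
opening: 0.0003
grip_force: 0.5
```

```bash
python3 -m jog '[[[-1,-0.001,0,0,0],[-1,-0.002,0,0,0],[-1,-0.003,0,0,0],[-1,-0.003,0,0,0]]]'; python3 -m jog '[[[-1,-0.001,0,0,0],[-1,-0.002,0,0,0],[-1,-0.002,0,0,0]]]'
```

```text
time: 12.55
tool_pos: [0.4634, -0.1314, 0.1291]
tool_rot: [3.141, -0.006, 2.828]
contact_force: [-8.8, 2.8, 4.2]
opening: 0.0005
grip_force: 3.8
time: 12.8
tool_pos: [0.4639, -0.1315, 0.1289]
tool_rot: [3.141, -0.009, 2.828]
contact_force: [-13.3, 3.1, 6.5]
opening: 0.0002
grip_force: 6.1
```

```bash
python3 -m jog '[[[-1,0.02,0,0,0],[-1,0.035,0,-0.01,0],[-1,0.035,0,-0.05,0],[-1,0.035,0,-0.085,0],[-1,0.035,0,-0.085,0]]]'; python3 -m jog '[[[-1,-0.04,0,0,0],[-1,-0.08,0,0,0],[-1,-0.12,0,0,0],[-1,-0.155,0,0,0],[-1,-0.155,0,0,0]]]'; python3 -m jog '[[[-1,0,0,0,0],[-1,0,0,0,0],[-1,0,0,0,0]]]'
python3 - <<'E'
from k import *
c,im=shot("wrist","w6"); im=im[:,:,::-1]
h=cv2.cvtColor(im,cv2.COLOR_BGR2HSV); m=cv2.inRange(h,(20,130,110),(34,255,255)); m[240:]=0
k,l,s,ce=cv2.connectedComponentsWithStats(m); 
for i in range(1,k):
    if s[i,4]>60: print(s[i],ce[i])
for a in(0,.05,.1,.2): print(a,proj(c,W(tab(a))).round(1),proj(c,W(tab(a,39))).round(1))
u,v=proj(c,b).astype(int);x0,y0=max(u-90,0),max(v-90,0); print(x0,y0)
A=cv2.resize(im[y0:y0+150,x0:x0+180],None,fx=3,fy=3,interpolation=2)
c,im=shot("side","side6"); im=im[:,:,::-1]; u,v=proj(c,b).astype(int);x0,y0=u-20,v-30
B=cv2.resize(im[y0:y0+75,x0:x0+43],None,fx=6,fy=6,interpolation=2)
cv2.imwrite("pics/home.png",np.hstack([A,B]))
E
```

```text
time: 13.22
tool_pos: [0.4374, -0.1235, 0.2209]
tool_rot: [-3.14, 0.013, 2.828]
contact_force: [1.7, -1.2, 0.3]
opening: 0.0002
grip_force: 0.0
time: 13.63
tool_pos: [0.5866, -0.1719, 0.2129]
tool_rot: [3.142, 0.003, 2.827]
contact_force: [-1.8, 0.6, -0.1]
opening: 0.0003
grip_force: 0.0
time: 13.88
tool_pos: [0.5809, -0.1696, 0.2148]
tool_rot: [3.141, -0.0, 2.828]
contact_force: [0.5, -0.6, 0.0]
opening: 0.0004
grip_force: 0.0
[311  57   7  26 132] [314.20454545  69.25757576]
0 [317.1  68.7] [317.   54.2]
0.05 [317.2  64.1] [317.1  49.4]
0.1 [317.6  59.6] [317.5  44.7]
0.2 [319.2  50.8] [319.2  35.5]
267 20
```

View pics/home.png

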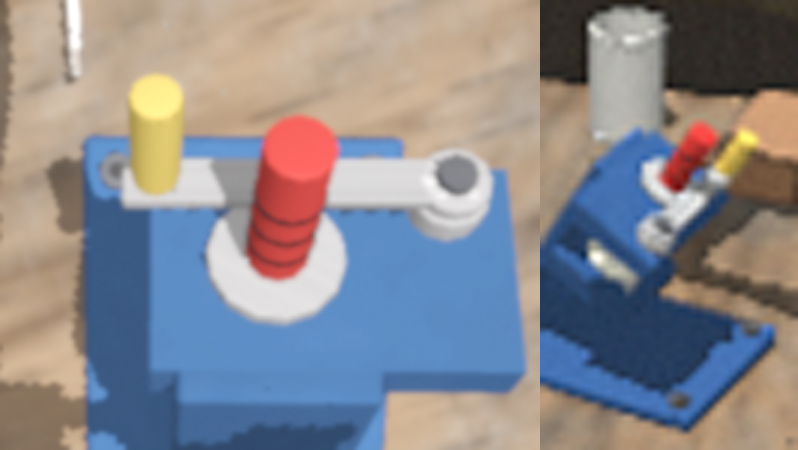

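The keeper bar lies parallel to the ear edge over the collar's front edge, with the tab at (314,69) against a predicted (317,69) for a = 0. The collar is flush and the robot is clear.

```bash
python3 -c "from cell import robot; print(robot.hand_in())"
```

```text
the job is handed in; nothing more can be done
None
```

The long red pin is threaded through both ears and the roller with its collar flush on the upper ear, the keeper is pushed home over the collar, and the job was handed in at about 14 s of robot time; the hand-in gave no verdict.

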